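Tip up a microscope plate with a toe jack and hold the handle down

TASK

So that a colleague can change a foot under the microscope plate, first pull its round lock cap fully up, then stand the toe jack flat on the bench with its saddle centred under the marked lift pad (the rounded lug with a small raised boss on top). Pump the handle: one full stroke down, let it come all the way back up, then press it fully down again and finish while still holding it down. Only the jack may raise the plate, and the other things on the bench stay where they are.

Things in the scene. Friction and masses are not known exactly. Their poses are not given: they have to be found in the camera images.
- stand: Fixed frame bolted to the bench; it carries plate, microscope and lock cap. Origin on the bench straight below the lift pad's centre; +x runs level from the pad to the plate's hinge, z up. Lugs on the plate's front edge, tops at z 56 mm: rounded lift lug at y 0 (36 mm wide, reaching x -18 mm), plain square ear at y 75 mm, square lock ear at y -90 mm (both reach x -14 mm).
- lift_pad (a point): Centre of the underside of the lift pad, a rubber disc 32 mm across facing down, 42 mm above the bench when the plate is down; moves with the plate. Straight above, on the lug's top, is the mark: a round steel boss 20 mm across, 5 mm high. Axes as the stand's. The bench under the pad, and 60 mm either side of it, is clear.
- hinge_mid (a point): Middle of the plate's hinge line, 41 mm up, 260 mm from the lift pad along the stand's x. The dark steel plate (220 x 240 mm, underside 34 mm and top 48 mm above the bench) lies in the stand's frame from x 30 to 250 mm, y -130 to 110 mm. The ivory microscope, about 430 mm tall, is bolted on it from x 80 to 240 mm.
- plate (a joint): Tip of the plate about its hinge (rad), 0 = down on its rests, grows as the lift-pad end rises (0.01 rad raises the pad 2.6 mm). The weight on the lift pad is about 18 N. A jack centred under the pad and pumped fully down gives about 0.045 rad (12 mm).
- cap_top (a point): Centre of the top of the lock cap: an upright black ribbed round cap, 28 mm across, 30 mm tall, from 57 to 87 mm above the bench when down, standing on the square lock ear (x 4 mm, y -90 mm in the stand's frame). Grip its sides from above and pull straight up.
- lock_cap (a joint): Height of the lock cap above its down position (m), 0 = locked, 0.020 = fully up at its stop. It resists with about 5 N and stays where it is left. The plate must not be lifted while it is down.
- jack: Loose toe jack, about 0.9 kg. Origin on its underside below its body block; +x to its toe, -x to its handle, z up. Dark base 56 mm wide, 10 mm thick, x -130 to 88 mm. Aluminium body block: x -25 to 25 mm, 36 mm wide in y, z 10 to 66 mm; grip it across y from above. Handle bar from a pivot at x -20, z 50 mm towards -x, sloping up at 0.5 rad when up, level when fully down.
- saddle_top (a point): Centre of the round saddle's top face (24 mm across) on the jack's toe, 70 mm ahead of the jack's origin and 34 mm above the bench with the handle up, so 8 mm below the lift pad. Rises 20 mm as the handle goes fully down.
- paddle_top (a point): Centre of the top face of the handle's black paddle (44 mm along the handle, 36 mm wide, 12 mm thick), 130 mm from the pivot; about 118 mm above the bench when up, 56 mm when fully down. Moves with the handle.
- handle (a joint): Angle of the jack handle (rad), 0 = up at rest, 0.5 = fully down at its stop. It raises the saddle 4 mm per 0.1 rad. A spring and the load push it back up whenever it is let go (no ratchet); pressing it at the paddle takes about 2 to 4 N free and 8 to 10 N under the plate's load.
- reagent_jar: Bystander: amber glass jar, 56 mm across, 100 mm tall; origin at the centre of its underside.
- beaker: Bystander: open glass beaker, 60 mm across, 65 mm tall; origin at the centre of its underside.
- canister: Bystander: small white canister, 38 mm across, 45 mm tall; origin at the centre of its underside.
- slide_box: Bystander: white slide box 82 x 42 x 28 mm; origin at the centre of its underside.
- tube_rack: Bystander: white tube rack 140 x 60 x 40 mm with eight holes; origin at the centre of its underside.
- driver: Bystander: screwdriver 160 mm long lying on the bench.
- wash_bottle: Bystander: white bottle with a cap, 66 mm across, 170 mm tall; origin at the centre of its underside.

How it is judged:
By the outcome, as a careful person would: the job done as asked, in the order asked, and still so for the second after the job is handed in, while the arm keeps its last pose, push and grip.
It also fails if it takes over 64 s, if anything falls off the work surface, if the arm or the gripper's body presses on something with over 40 N, if the wrist force passes 120 N, or if a joint passes its speed limit or range.

ROBOT

A 6-joint arm with a two-finger parallel gripper is mounted at the origin on the work surface. World frame = base frame: x ahead of the robot, y to its left, z up, the work surface at z = 0. Lengths are in mm, angles in rad, forces in N, time in s.
With the tool pointing down it reaches from about 400 to 925 mm from the base axis. Payload 12.5 kg.
Tool frame: the origin (TCP) lies at the very end of the fingers, on their centre line; the grasp point (between the pads) lies env.grip_point_offset behind it (env.grip_point_offset is the distance from the TCP to the grasp point, in mm); y points along the fingers, z is the direction in which the jaws open and shut, and the axes are right-handed (so a half turn about y gives the same grasp; the last joint's range is limited). The gripper opens to 95 mm and grips with 3 to 60 N. Pads are 20 mm wide; open, the fingers measure 119 mm over their backs; the gripper's body (75 mm by 180 mm) begins 59 mm behind the grasp point.
Start: joints at [1.226, 0.491, 1.559, -0, 1.092, -0.106], TCP at [147.817, 607.286, 214.661] pointing down, gripper open.
Joint ranges: [-3.1, 3.1], [-0.84, 2.19], [0.05, 2.79], [-1.13, 4.28], [0.06, 2.93], [-2.69, 2.69]. Speed limits (rad/s): [2.22, 2.22, 2.79, 3.14, 3.14, 3.14].

INTERFACE

Orientations are given as [roll, pitch, yaw] about the fixed x, y, z axes, in that order (R = Rz(yaw) Ry(pitch) Rx(roll)).
In Python, from cell import readout, read_camera, env, nets gives the robot as it stands.
- The arm moves only by the tool apply_moves, never from a script. Its argument "increments" is a list of rows, each a list of 3 entries, a list of its own where there are three numbers: the shift along the tool's x, y, z in cm, then the turn, a rotation vector about the tool's x, y, z in degrees, then the finger opening in cm, from 0 to 9.51. A call has exactly 5 rows; each row shifts and turns the pose as measured when the row begins, along the tool's axes as they then stand; what a row does not reach is not made up. A row lasts 1/8 s, in which the tool goes at most 62.5 mm and 10.7 degrees, less where a joint would pass 70% of its speed; a pose out of reach is approached as far as the arm can. A call with a gripper value outside its range is refused whole. The fingers move at their own pace and stop on an object; the grip force is fixed at half the most. Time passes only in rows, so rows that do not move let the fingers close, or fill a call up. It gives the time, the measured TCP pose, the force and the opening at its end, in the units of the state.
- readout.state(): the state, without advancing time (a new reading comes with each control period).
- read_camera(name): name is "side" or "top" or "wrist"; returns a dict with "img" (420x560x3 uint8, red, green, blue), "vfov" (degrees; the focal length in pixels is half the picture's height over the tangent of half this angle, whatever the lens; pixels are square), "cx", "cy" (the principal point, pixels), "distortion" ([k1, k2, p1, p2, k3] as OpenCV has them; the pictures are not rectified), "rvec" (rotation vector, rad) and "tvec" (3), from world to camera coordinates, as OpenCV has them; the wrist camera has in their place "mount" (4x4, takes a point from camera to tool coordinates, whose origin is the TCP and whose axes are the tool frame's). Camera axes: x right, y down, z forward; pixel columns grow to the right and rows downward; lengths in mm; the calibration is good to about 2 mm. A picture is of the moment at which its call begins: read the wrist's pose just before it. There is no depth.
- env.job_done(): hands the job in, once; it reports no verdict.
Trained networks look in a picture, given as the dict that the camera call returned (one of the last four; its "shot" number tells which), for a name from the list of things; names that differ only in an ending like _2 or _b are one class to them, and where a whole thing is asked for, a point or a joint stands for the part that bears it (a point fixed in the world has none). Each returns a list of dicts, best first, with "confidence" (0 to 1); they miss things now and then, are a little off and sometimes report something else, mostly with a low value. They report only what shows in the picture. A call takes as long as a camera call.
- nets.look_for(picture, thing): "point" ([x, y, z] in mm, in the coordinates of the camera as it stood for that picture, good to about 4 mm: the middle of the surface that is visible of it).
- nets.mark_of(picture, thing): "point" ([x, y, z] in mm, in the coordinates of the camera as it stood for that picture, good to about 4 mm: a listed point, or the origin of a listed thing).
The state is a dict: "t": time; "joints": joint angles; "qvel": joint speeds; "tau": joint torques, N m; "eef_pos": TCP position; "tcp_rot": TCP orientation; "ft_force": force on the tool from outside, world axes, zero at the start; "moment": the same for the moment, N m; "opening": opening from 0.0 (shut) to 1.0 (fully open).
Only numpy, scipy, OpenCV 4.12 (cv2) and the standard library are available. Lean on these libraries where they do the work, as an engineer would, in place of code of your own. Each camera call takes 0.05 s, during which the arm holds its last target. There are 200 camera calls.

## Working session

There is one attempt and no reset: what is moved stays moved. The work goes in short steps, Python scripts to look and compute and a tool call to move; the robot and the scene stay as the last step left them, time stands still between calls to the robot, and variables do not carry over. Pictures are saved under pics/ and viewed, about 8 in all and at most 12, crops included, and the job is handed in when it is done.

Besides the shell and the picture viewer there is one more tool, called after ">>>" as name(argument=value, ...), one argument or row to a line, values as JSON. apply_moves: Moves the arm, as the interface text tells. Its arguments: {"type":"object","properties":{"increments":{"type":"array"}},"required":["increments"]}

```bash
ls; mkdir -p pics; cat > h.py <<'E'
import numpy as np, cv2
from scipy.spatial.transform import Rotation as Ro
from cell import readout, read_camera, env, nets
def T(rv,t):
    M=np.eye(4);M[:3,:3]=Ro.from_rotvec(np.ravel(rv)).as_matrix();M[:3,3]=np.ravel(t);return M
def tool():
    s=readout.state();M=np.eye(4);M[:3,:3]=Ro.from_euler('xyz',s['tcp_rot']).as_matrix();M[:3,3]=s['eef_pos'];return M
def shot(n):
    W=tool();c=read_camera(n)
    c['w']=W@np.array(c['mount']) if n=='wrist' else np.linalg.inv(T(c['rvec'],c['tvec']))
    return c
def save(c,f): cv2.imwrite('pics/'+f,c['img'][:,:,::-1])
def find(c,th,k='mark_of',m=2):
    p={a:c[a] for a in c if a!='w'}
    for r in getattr(nets,k)(p,th)[:m]:
        print(th,k,round(r['confidence'],2),np.round((c['w']@np.r_[r['point'],1])[:3],1))
def K(c):
    f=210/np.tan(np.radians(c['vfov'])/2);return np.array([[f,0,c['cx']],[0,f,c['cy']],[0,0,1.]])
def px(c,P):
    M=np.linalg.inv(c['w']);return cv2.projectPoints(np.array(P,float).reshape(-1,3),cv2.Rodrigues(M[:3,:3])[0],M[:3,3],K(c),np.array(c['distortion'],float))[0].reshape(-1,2)
def onz(c,uv,z):
    n=cv2.undistortPoints(np.array(uv,float).reshape(-1,1,2),K(c),np.array(c['distortion'],float)).reshape(-1,2)
    o=c['w'][:3,3];d=np.c_[n,np.ones(len(n))]@c['w'][:3,:3].T
    return o+d*((z-o[2])/d[:,2])[:,None]
E
python3 - <<'E'
from h import *
print(readout.state(),env.grip_point_offset)
for n in ['top','side']:
    c=shot(n);save(c,n+'0.png');print(n,c['w'][:3,3])
    for t in ['lift_pad','hinge_mid','cap_top','jack','saddle_top','paddle_top']: find(c,t)
    for t in ['reagent_jar','beaker','canister','slide_box','tube_rack','driver','wash_bottle']: find(c,t,m=1)
E
```

```text
pics
{'t': 0.0, 'joints': array([ 1.22643498e+00,  4.91588019e-01,  1.55945217e+00, -2.06166233e-05,
        1.09169595e+00, -1.05634468e-01]), 'qvel': array([-9.31103211e-04,  4.39278812e-04, -5.02408557e-05,  6.10403266e-04,
       -1.31816318e-03, -6.20568943e-04]), 'tau': array([ 1.23300939e-03, -6.12646580e+01, -2.58198649e+01,  6.93243043e-02,
        4.80304565e-02, -1.07250135e-04]), 'eef_pos': array([147.71188813, 607.04269812, 214.04313003]), 'tcp_rot': array([-1.57193537e+00,  1.02384802e-04, -2.38717419e-01]), 'ft_force': array([ 0.52673259,  0.0440214 , -0.50702114]), 'moment': array([-0.03140336,  0.00765711, -0.05026426]), 'opening': 1.0015747479394521} 18.8
top [ 419.36040889 -127.29602209 1619.92925134]
lift_pad mark_of 0.98 [515.2 -17.2  42.2]
cap_top mark_of 0.42 [605.6 -31.   90.2]
jack mark_of 0.68 [ 542.5 -225.8    1.3]
saddle_top mark_of 0.58 [ 513.9 -168.5   31.6]
paddle_top mark_of 0.76 [ 602.4 -346.4  118.2]
paddle_top mark_of 0.47 [ 544.3 -228.2    2.8]
reagent_jar mark_of 0.93 [ 761.3 -205.1    0.8]
beaker mark_of 0.52 [ 375.3 -124.2   -2.3]
canister mark_
[... 180 characters left out ...]
sh_bottle mark_of 0.88 [ 704.5 -360.4    4.8]
side [  -77.40616969 -1191.3317801    782.64897349]
lift_pad mark_of 0.93 [511.4 -14.5  37.3]
lift_pad mark_of 0.19 [ 697.5 -361.3   -1.1]
cap_top mark_of 0.49 [600.  -23.9  87.9]
jack mark_of 0.88 [ 542.9 -226.7   -5. ]
saddle_top mark_of 0.58 [ 510.5 -159.7   35.5]
paddle_top mark_of 0.63 [ 601.2 -342.8  121.1]
reagent_jar mark_of 0.87 [ 7.593e+02 -2.040e+02 -7.000e-01]
beaker mark_of 0.63 [ 372.9 -118.7   -2.5]
canister mark_of 0.61 [731.6 -83.9   1.9]
slide_box mark_of 0.86 [ 295.  -222.     0.4]
tube_rack mark_of 0.61 [ 4.076e+02 -5.385e+02 -5.000e-01]
driver mark_of 0.58 [ 625.6 -469.7    1.6]
wash_bottle mark_of 0.57 [ 697.4 -360.5    0. ]
```

View pics/top0.png

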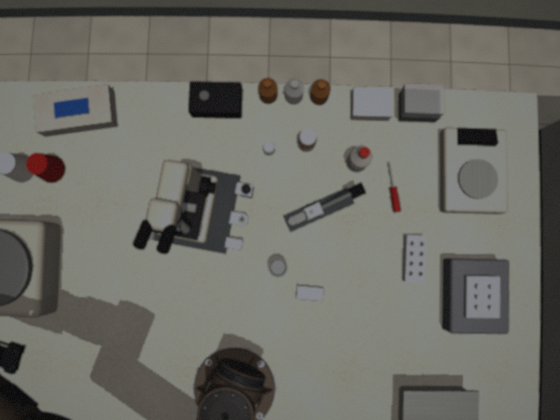

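View pics/side0.png

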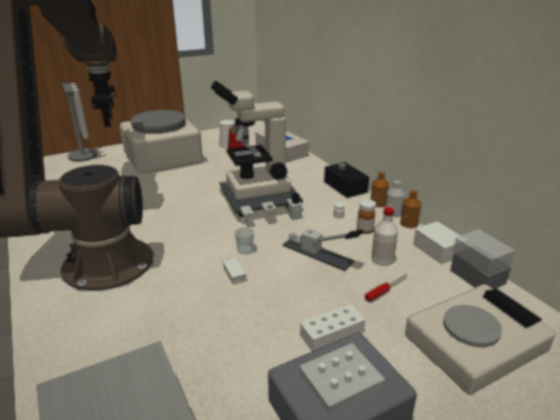

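```bash
cat >> h.py <<'E'
def plan(p,ang,step=55,turn=10,n=None):
    W=tool();p=np.array(p,float);o=W[:3,3]
    z=np.array([np.cos(np.radians(ang)),np.sin(np.radians(ang)),0]);y=np.array([0,0,-1.]);G=np.c_[np.cross(y,z),y,z]
    rv=Ro.from_matrix(W[:3,:3].T@G).as_rotvec(degrees=True)
    N=n or int(max(1,np.ceil(np.linalg.norm(p-o)/step),np.ceil(np.linalg.norm(rv)/turn)))
    for i in range(N):
        R=W[:3,:3]@Ro.from_rotvec(rv*i/N,degrees=True).as_matrix()
        print(np.round(R.T@(p-o)/N/10,2).tolist(),np.round(rv/N,2).tolist())
def st():
    s=readout.state();W=tool();print('t',round(s['t'],2),'p',np.round(s['eef_pos'],1),'jaw',round(np.degrees(np.arctan2(W[1,2],W[0,2])),2),'down',np.round(W[:3,1],3),'F',np.round(s['ft_force'],1),'op',round(s['opening'],3),'q',np.round(s['joints'],2))
E
python3 - <<'E'
from h import *
c=shot('top')
print(onz(c,[[143,235],[165,240]],420))
plan([148,607,520],76.3,62)
E
```

```text
[[449.91354086 184.47835565 420.        ]
 [439.83049723 133.07739184 420.        ]]
[0.0, -6.11, -0.0] [-0.0, 0.0, 0.0]
[0.0, -6.11, -0.0] [-0.0, 0.0, 0.0]
[0.0, -6.11, -0.0] [-0.0, 0.0, 0.0]
[0.0, -6.11, -0.0] [-0.0, 0.0, 0.0]
[0.0, -6.11, -0.0] [-0.0, 0.0, 0.0]
```

>>> apply_moves(
  increments=[
    [[0,-6,0],[0,0,0],6],
    [[0,-6,0],[0,0,0],6],
    [[0,-6,0],[0,0,0],6],
    [[0,-6,0],[0,0,0],6],
    [[0,-6,0],[0,0,0],6],
  ],
)

```text
t: 2.08
eef_pos: [147.6, 606.5, 519.2]
tcp_rot: [-1.58, 0.001, -0.239]
ft_force: [-0.1, 0.4, -0.3]
opening: 0.635
```

```bash
python3 - <<'E'
from h import *
plan([595,-60,515],-9.5,54,n=15)
print(np.round(np.array(read_camera('wrist')['mount']),2))
E
```

```text
[3.95, 0.06, -3.61] [0.03, 5.72, 0.02]
[4.29, 0.05, -3.2] [0.03, 5.72, 0.02]
[4.59, 0.05, -2.76] [0.03, 5.72, 0.02]
[4.84, 0.05, -2.28] [0.03, 5.72, 0.02]
[5.04, 0.04, -1.79] [0.03, 5.72, 0.02]
[5.2, 0.04, -1.28] [0.03, 5.72, 0.02]
[5.3, 0.04, -0.76] [0.03, 5.72, 0.02]
[5.35, 0.04, -0.22] [0.03, 5.72, 0.02]
[5.34, 0.03, 0.31] [0.03, 5.72, 0.02]
[5.28, 0.03, 0.84] [0.03, 5.72, 0.02]
[5.17, 0.03, 1.36] [0.03, 5.72, 0.02]
[5.01, 0.03, 1.87] [0.03, 5.72, 0.02]
[4.8, 0.03, 2.36] [0.03, 5.72, 0.02]
[4.54, 0.03, 2.83] [0.03, 5.72, 0.02]
[4.24, 0.03, 3.27] [0.03, 5.72, 0.02]
[[  -0.      0.97    0.25  -72.58]
 [  -0.     -0.25    0.97 -169.74]
 [   1.      0.      0.     -0.31]
 [   0.      0.      0.      1.  ]]
```

>>> apply_moves(
  increments=[
    [[3.95,0,-3.6],[0,5.7,0],6],
    [[4.3,0,-3.2],[0,5.7,0],6],
    [[4.6,0,-2.8],[0,5.7,0],6],
    [[4.8,0,-2.3],[0,5.7,0],6],
    [[5.0,0,-1.8],[0,5.7,0],6],
  ],
)

```text
t: 2.75
eef_pos: [297.2, 379.5, 527.5]
tcp_rot: [-1.566, 0.001, -0.746]
ft_force: [1.1, 0.8, -0.4]
opening: 0.631
```

>>> apply_moves(
  increments=[
    [[5.2,0,-1.3],[0,5.7,0],6],
    [[5.3,0,-0.8],[0,5.7,0],6],
    [[5.35,0,-0.2],[0,5.7,0],6],
    [[5.35,0,0.3],[0,5.7,0],6],
    [[5.3,0,0.8],[0,5.7,0],6],
  ],
)

```text
t: 3.38
eef_pos: [445.2, 146.2, 527.4]
tcp_rot: [-1.565, 0.004, -1.26]
ft_force: [0.9, 0.8, -0.6]
opening: 0.634
```

>>> apply_moves(
  increments=[
    [[5.2,0,1.4],[0,5.7,0],6],
    [[5.0,0,1.9],[0,5.7,0],6],
    [[4.8,0,2.4],[0,5.7,0],6],
    [[4.5,0,2.8],[0,5.7,0],6],
    [[4.2,0,3.3],[0,5.7,0],6],
  ],
)

```text
t: 4.0
eef_pos: [591.9, -88.0, 527.5]
tcp_rot: [-1.566, 0.007, -1.775]
ft_force: [0.3, 1.0, 0.0]
opening: 0.634
```

```bash
python3 - <<'E'
from h import *
st()
c=shot('wrist');save(c,'w1.png')
for t in ['lift_pad','cap_top','hinge_mid','jack','saddle_top','paddle_top']: find(c,t)
E
```

```text
t 4.0 p [591.9 -88.  527.5] jaw -11.72 down [ 0.007  0.006 -1.   ] F [0.3 1.  0. ] op 0.634 q [-0.26  0.32  1.04  0.01  1.78 -0.06]
lift_pad mark_of 0.93 [510.9 -15.8  40.3]
cap_top mark_of 0.68 [603.9 -22.2  86.5]
jack mark_of 0.68 [ 537.1 -224.7   -0.6]
saddle_top mark_of 0.59 [ 511.7 -163.4   36.5]
paddle_top mark_of 0.64 [ 595.9 -346.7  115.9]
paddle_top mark_of 0.15 [ 512.9 -162.7   32.7]
```

View pics/w1.png

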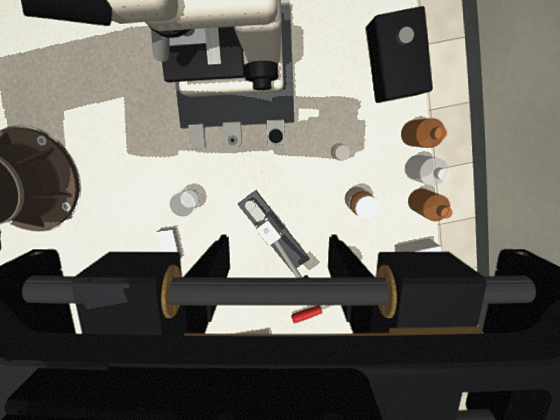

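```bash
cat >> h.py <<'E'
def goal(grip,ang,tilt=0,off=18.8):
    a,t=np.radians([ang,tilt]);z=np.array([np.cos(a),np.sin(a),0]);u=np.array([-np.sin(a),np.cos(a),0])
    y=np.cos(t)*np.array([0,0,-1.])+np.sin(t)*u;G=np.eye(4);G[:3,:3]=np.c_[np.cross(y,z),y,z];G[:3,3]=np.array(grip,float)+off*y;return G
def plan2(G,step=55,turn=10,n=None):
    W=tool();o=W[:3,3];p=G[:3,3]
    rv=Ro.from_matrix(W[:3,:3].T@G[:3,:3]).as_rotvec(degrees=True)
    N=n or int(max(1,np.ceil(np.linalg.norm(p-o)/step),np.ceil(np.linalg.norm(rv)/turn)))
    print('from',np.round(o,1),'to',np.round(p,1),'dist',round(np.linalg.norm(p-o),1))
    for i in range(N):
        R=W[:3,:3]@Ro.from_rotvec(rv*i/N,degrees=True).as_matrix()
        print(np.round(R.T@(p-o)/N/10,2).tolist(),np.round(rv/N,1).tolist())
E
python3 - <<'E'
from h import *
c=shot('wrist')
im=c['img'][90:170,170:310]
cv2.imwrite('pics/w1c.png',cv2.resize(im,None,fx=5.5,fy=5.5,interpolation=cv2.INTER_CUBIC)[:,:,::-1])
b=onz(c,[[232.5,140]],61)[0];k=onz(c,[[275.5,135]],87)[0];print(b,k,np.linalg.norm((k-b)[:2]),np.degrees(np.arctan2(*(k-b)[[1,0]]))+87.46)
G=goal([604,-24,150],-9.5,20);print((G@np.array(c['mount']))[:3,3]);plan2(G)
E
```

```text
[510.38290298 -11.23174839  61.        ] [599.82058527 -18.97357415  87.        ] 89.77212751591976 82.51274499507828
[605.39178629  -8.75906555 316.19610316]
from [590.8 -85.2 528.2] to [605.1 -17.7 132.3] dist 401.8
[-0.83, 4.95, -0.02] [-0.1, -0.2, 2.5]
[-0.62, 4.98, -0.01] [-0.1, -0.2, 2.5]
[-0.4, 5.01, -0.0] [-0.1, -0.2, 2.5]
[-0.19, 5.02, 0.01] [-0.1, -0.2, 2.5]
[0.03, 5.02, 0.01] [-0.1, -0.2, 2.5]
[0.24, 5.02, 0.02] [-0.1, -0.2, 2.5]
[0.46, 5.0, 0.03] [-0.1, -0.2, 2.5]
[0.67, 4.98, 0.03] [-0.1, -0.2, 2.5]
```

View pics/w1c.png

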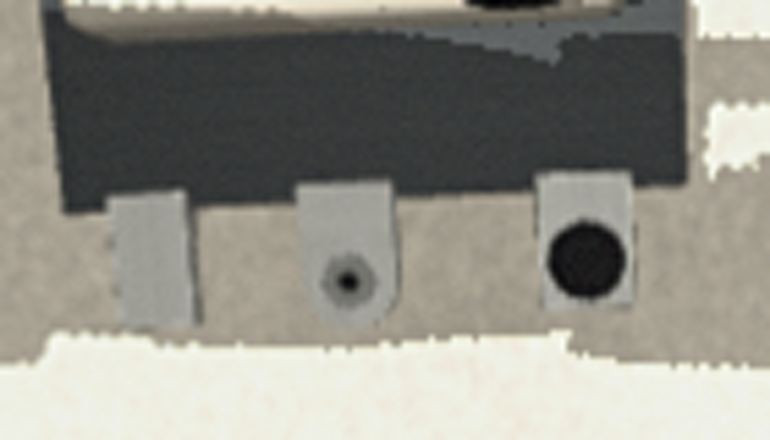

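```bash
python3 - <<'E'
from h import *
c=shot('wrist')
b=onz(c,[[233.2,140.8]],61)[0];k=onz(c,[[276.7,137.2]],87)[0];print(b,k,np.linalg.norm((k-b)[:2]),np.degrees(np.arctan2(*(k-b)[[1,0]]))+87.46)
e=onz(c,[[181.8,128.4],[294.5,123.3]],48);d=e[1]-e[0];print(e,np.linalg.norm(d),np.degrees(np.arctan2(d[1],d[0]))+90)
E
```

```text
[511.43156184 -13.07261503  61.        ] [601.31172192 -23.57057893  87.        ] 90.49116212453853 80.79806261517899
[[409.4813047   33.71527593  48.        ]
 [643.34056504  -3.55507244  48.        ]] 236.8105413890489 80.9448745550466
```

>>> apply_moves(
  increments=[
    [[-0.8,4.95,0],[0,0,2.5],6],
    [[-0.6,5,0],[0,0,2.5],6],
    [[-0.4,5,0],[0,0,2.5],6],
    [[-0.2,5,0],[0,0,2.5],6],
    [[0,5,0],[0,0,2.5],6],
  ],
)

```text
t: 5.08
eef_pos: [601.5, -37.3, 281.5]
tcp_rot: [-1.55, 0.23, -1.76]
ft_force: [1.0, -0.1, -0.9]
opening: 0.631
```

```bash
python3 - <<'E'
from h import *
st()
c=shot('wrist');save(c,'w2.png')
for t in ['lift_pad','cap_top']: find(c,t)
print(px(c,[[602,-22,87],[511,-14,61]]))
E
```

```text
t 5.08 p [601.5 -37.3 281.5] jaw -11.1 down [ 0.063  0.22  -0.973] F [ 1.  -0.1 -0.9] op 0.631 q [-0.28  0.39  1.56  0.25  1.2  -0.18]
lift_pad mark_of 0.58 [510.1 -13.7  40.8]
cap_top mark_of 0.61 [599.7 -18.2  87. ]
[[274.21433231 214.16001886]
 [206.158607   220.60248755]]
```

View pics/w2.png

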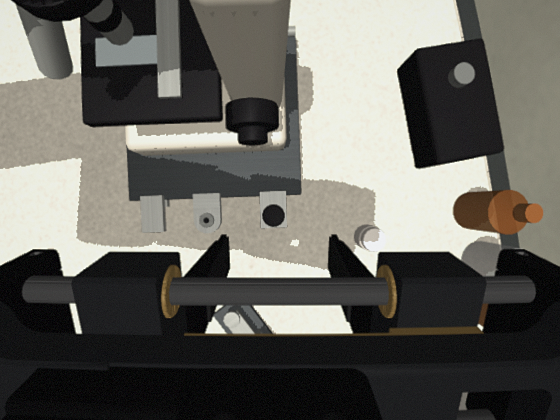

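```bash
python3 - <<'E'
from h import *
plan2(goal([601,-23,81],-9.5,13.2))
E
```

```text
from [601.2 -37.8 281.5] to [601.7 -18.8  62.7] dist 219.6
[0.78, 5.43, -0.16] [-0.3, -0.3, 0.0]
[0.78, 5.43, -0.14] [-0.3, -0.3, 0.0]
[0.78, 5.43, -0.11] [-0.3, -0.3, 0.0]
[0.79, 5.43, -0.09] [-0.3, -0.3, 0.0]
```

>>> apply_moves(
  increments=[
    [[0.8,5.4,-0.15],[-0.3,-0.3,0],6],
    [[0.8,5.4,-0.15],[-0.3,-0.3,0],6],
    [[0.8,5.0,-0.1],[-0.3,-0.3,0],6],
    [[0.3,2.0,0],[-0.3,-0.3,0],6],
    [[0,0,0],[0,0,0],6],
  ],
)

```text
t: 5.85
eef_pos: [611.1, -24.8, 112.3]
tcp_rot: [-1.548, 0.223, -1.729]
ft_force: [0.8, -0.1, -0.1]
opening: 0.627
```

```bash
python3 - <<'E'
from h import *
st()
c=shot('wrist');save(c,'w3.png')
print(px(c,[[601,-23,87]]))
plan2(goal([601,-23,81],-9.5,13.2))
E
```

```text
t 5.85 p [611.1 -24.8 112.3] jaw -9.38 down [ 0.058  0.215 -0.975] F [ 0.8 -0.1 -0.1] op 0.627 q [-0.25  0.58  1.73  0.3   0.85 -0.29]
[[264.45378838 245.61985172]]
from [611.4 -25.  113.2] to [601.7 -18.8  62.7] dist 51.8
[0.67, 5.0, -1.18] [-1.3, 0.4, 0.4]
```

View pics/w3.png

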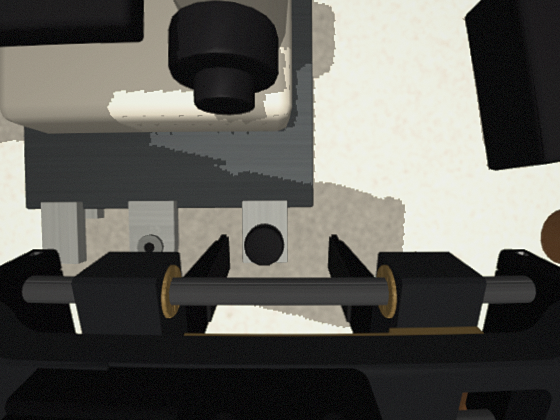

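>>> apply_moves(
  increments=[
    [[0.35,0,-1.2],[-1.3,0.4,0.4],6],
    [[0.2,2.5,0],[0,0,0],6],
    [[0.15,2.4,0],[0,0,0],6],
    [[0,0,0],[0,0,0],6],
    [[0,0,0],[0,0,0],6],
  ],
)

```text
t: 6.52
eef_pos: [602.0, -20.5, 71.9]
tcp_rot: [-1.561, 0.231, -1.735]
ft_force: [-0.1, -0.3, 0.4]
opening: 0.631
```

```bash
python3 - <<'E'
from h import *
st()
plan2(goal([601,-23,81],-9.5,13.2))
E
```

```text
t 6.53 p [602.  -20.5  71.9] jaw -9.54 down [ 0.047  0.224 -0.973] F [-0.1 -0.3  0.4] op 0.631 q [-0.25  0.63  1.77  0.33  0.78 -0.33]
from [602.  -20.5  71.9] to [601.7 -18.8  62.7] dist 9.4
[0.05, 0.94, -0.07] [-0.5, 0.1, -0.0]
```

>>> apply_moves(
  increments=[
    [[0.05,0.8,0],[-0.3,0,0],6],
    [[0,0,0],[0,0,0],1.5],
    [[0,0,0],[0,0,0],1.5],
    [[0,0,0],[0,0,0],1.5],
    [[0,0,0],[0,0,0],1.5],
  ],
)

```text
t: 7.15
eef_pos: [602.1, -19.4, 65.9]
tcp_rot: [-1.566, 0.231, -1.735]
ft_force: [-0.9, -1.7, 2.9]
opening: 0.286
```

```bash
python3 - <<'E'
from h import *
st();W=tool();print(W[:3,:3].T@[0,0,1])
E
```

```text
t 7.15 p [602.1 -19.4  65.9] jaw -9.45 down [ 0.042  0.225 -0.973] F [-0.9 -1.7  2.9] op 0.286 q [-0.25  0.64  1.77  0.33  0.77 -0.33]
[-0.2289981  -0.97341738  0.00429735]
```

>>> apply_moves(
  increments=[
    [[-0.12,-0.5,0],[0,0,0],1.5],
    [[-0.12,-0.5,0],[0,0,0],1.5],
    [[-0.12,-0.5,0],[0,0,0],1.5],
    [[-0.12,-0.5,0],[0,0,0],1.5],
    [[0,0,0],[0,0,0],1.5],
  ],
)

```text
t: 7.78
eef_pos: [602.0, -19.4, 86.3]
tcp_rot: [-1.567, 0.23, -1.735]
ft_force: [3.2, -0.0, -11.9]
opening: 0.287
```

```bash
python3 - <<'E'
from h import *
st()
E
```

```text
t 7.78 p [602.  -19.4  86.3] jaw -9.46 down [ 0.041  0.225 -0.974] F [  3.2  -0.  -11.9] op 0.287 q [-0.25  0.61  1.76  0.32  0.81 -0.31]
```

>>> apply_moves(
  increments=[
    [[0,0,0],[0,0,0],6],
    [[0,0,0],[0,0,0],6],
    [[0,0,0],[0,0,0],6],
    [[-0.5,-2,0],[0,0,0],6],
    [[-1.2,-5,0],[0,0,0],6],
  ],
)

```text
t: 8.4
eef_pos: [600.7, -18.5, 158.6]
tcp_rot: [-1.572, 0.231, -1.736]
ft_force: [0.1, -0.6, 0.8]
opening: 0.629
```

```bash
python3 - <<'E'
from h import *
st()
c=shot('side');b=find(c,'cap_top')
c=shot('wrist');find(c,'cap_top');save(c,'w4.png')
print('cap down/up px',px(c,[[601,-23,87],[601,-23,107]]))
E
```

```text
t 8.4 p [600.7 -18.5 158.6] jaw -9.47 down [ 0.036  0.226 -0.973] F [ 0.1 -0.6  0.8] op 0.629 q [-0.25  0.52  1.7   0.28  0.96 -0.25]
cap_top mark_of 0.49 [599.2 -24.4 107.6]
cap_top mark_of 0.22 [ 622.9 -468.9    2.4]
cap_top mark_of 0.97 [601.1 -21.4 105. ]
cap_top mark_of 0.36 [511.3 -14.2  -2.1]
cap down/up px [[276.83132536 242.28097736]
 [276.94984894 245.64027047]]
```

View pics/w4.png

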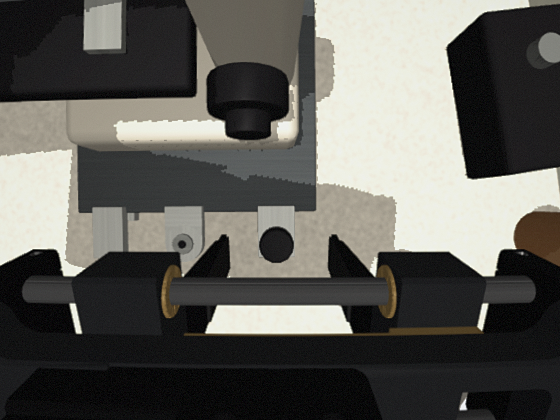

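```bash
python3 - <<'E'
from h import *
plan2(goal([541,-226,190],26.5,0),n=5)
E
```

```text
from [601.7 -18.7 160.1] to [ 541.  -226.   171.2] dist 216.3
[4.12, -1.2, -0.52] [-0.9, -7.2, -2.5]
[4.08, -1.01, -1.05] [-0.9, -7.2, -2.5]
[3.95, -0.81, -1.56] [-0.9, -7.2, -2.5]
[3.76, -0.61, -2.05] [-0.9, -7.2, -2.5]
[3.5, -0.41, -2.52] [-0.9, -7.2, -2.5]
```

>>> apply_moves(
  increments=[
    [[4.1,-1.2,-0.5],[-0.9,-7.2,-2.5],8],
    [[4.1,-1.0,-1.0],[-0.9,-7.2,-2.5],8],
    [[4.0,-0.8,-1.5],[-0.9,-7.2,-2.5],8],
    [[3.8,-0.6,-2.0],[-0.9,-7.2,-2.5],8],
    [[3.5,-0.4,-2.5],[-0.9,-7.2,-2.5],8],
  ],
)

```text
t: 9.22
eef_pos: [541.4, -230.2, 164.6]
tcp_rot: [-1.58, 0.006, -1.08]
ft_force: [0.2, -0.4, -0.2]
opening: 0.842
```

```bash
python3 - <<'E'
from h import *
st()
c=shot('wrist');save(c,'w5.png')
for t in ['jack','saddle_top','paddle_top']: find(c,t)
print(px(c,[[541,-226,66],[511,-164,34]]))
plan2(goal([541,-226,130],26.5,0))
E
```

```text
t 9.22 p [ 541.4 -230.2  164.6] jaw 28.12 down [-0.011  0.001 -1.   ] F [ 0.2 -0.4 -0.2] op 0.842 q [-0.51  0.5   1.7  -0.01  0.95 -1.  ]
jack mark_of 0.7 [ 540.3 -224.6    0.6]
saddle_top mark_of 0.9 [ 514.2 -164.4   34.9]
[[282.11613003 207.92872481]
 [285.09184374 131.23135539]]
from [ 541.7 -229.   164.9] to [ 541.  -226.   111.2] dist 53.8
[-0.26, 5.37, 0.12] [0.5, 1.2, -0.4]
```

View pics/w5.png

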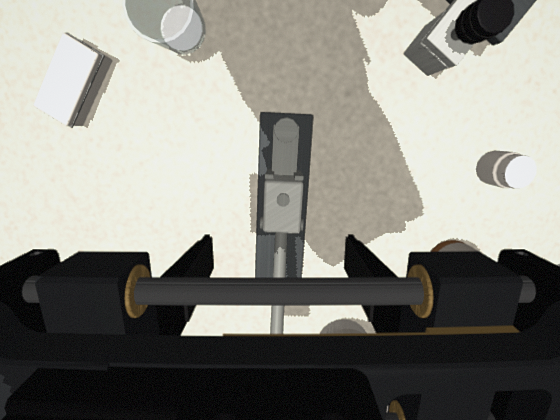

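```bash
python3 - <<'E'
from h import *
c=shot('wrist')
print(onz(c,[[284,206],[265,179],[303,180]],66)); e=onz(c,[[261,113.5],[313,115.5]],10);print(e,e.mean(0),np.degrees(np.arctan2(*(e[0]-e[1])[[1,0]]))-90)
E
```

```text
[[ 542.15219129 -222.24311509   66.        ]
 [ 515.24230645 -208.12610858   66.        ]
 [ 545.98346571 -192.93815866   66.        ]]
[[ 481.57636603 -157.82104505   10.        ]
 [ 530.27826053 -134.44875105   10.        ]] [ 505.92731328 -146.13489805   10.        ] -244.36340736101172
```

```bash
python3 - <<'E'
from h import *
plan2(goal([542,-224,46],25.5,0),n=3)
E
```

```text
from [ 542.  -228.5  165.1] to [ 542.  -224.    27.2] dist 137.9
[-0.1, 4.6, 0.1] [0.2, 0.8, -0.1]
[-0.11, 4.6, 0.09] [0.2, 0.8, -0.1]
[-0.12, 4.6, 0.08] [0.2, 0.8, -0.1]
```

>>> apply_moves(
  increments=[
    [[-0.2,4.6,0.1],[0.2,0.8,-0.1],8],
    [[-0.2,4.6,0.1],[0.2,0.8,-0.1],8],
    [[0,2.0,0],[0.2,0.8,-0.1],8],
    [[0,2.0,0],[0,0,0],8],
    [[0,0,0],[0,0,0],8],
  ],
)

```text
t: 10.1
eef_pos: [542.5, -217.3, 27.9]
tcp_rot: [-1.568, 0.006, -1.13]
ft_force: [-1.1, -0.1, 0.2]
opening: 0.845
```

```bash
python3 - <<'E'
from h import *
st()
plan2(goal([542,-224,46],25.5,0))
E
```

```text
t 10.1 p [ 542.5 -217.3   27.9] jaw 25.23 down [ 0.     0.007 -1.   ] F [-1.1 -0.1  0.2] op 0.845 q [-0.5   0.68  1.82  0.01  0.65 -0.94]
from [ 542.5 -217.3   27.9] to [ 542.  -224.    27.2] dist 6.8
[0.59, 0.06, -0.34] [-0.2, -0.3, -0.3]
```

Correct and close.

>>> apply_moves(
  increments=[
    [[0.6,0.05,-0.3],[-0.2,0,-0.3],8],
    [[0,0,0],[0,0,0],2.5],
    [[0,0,0],[0,0,0],2.5],
    [[0,0,0],[0,0,0],2.5],
    [[0,0,0],[0,0,0],2.5],
  ],
)

```text
t: 10.72
eef_pos: [543.8, -224.1, 30.0]
tcp_rot: [-1.569, -0.003, -1.13]
ft_force: [0.2, 0.4, 1.2]
opening: 0.476
```

>>> apply_moves(
  increments=[
    [[0,0,0],[0,0,0],2.5],
    [[0,0,0],[0,0,0],2.5],
    [[0,-0.3,0],[0,0,0],2.5],
    [[0,-0.3,0],[0,0,0],2.5],
    [[0,0,0],[0,0,0],2.5],
  ],
)

```text
t: 11.35
eef_pos: [542.3, -223.4, 34.9]
tcp_rot: [-1.572, 0.001, -1.131]
ft_force: [-0.3, -0.4, -8.1]
opening: 0.377
```

```bash
python3 - <<'E'
from h import *
st()
c=shot('wrist');save(c,'w6.png')
for t in ['jack','saddle_top','lift_pad']: find(c,t)
W=tool();h=np.array([-W[1,2],W[0,2]]);o=W[:2,3]
print(px(c,[[*(o+70*h),40],[*(o+88*h),16]]))
E
```

```text
t 11.35 p [ 542.3 -223.4   34.9] jaw 25.22 down [-0.001  0.    -1.   ] F [-0.3 -0.4 -8.1] op 0.377 q [-0.5   0.67  1.81 -0.    0.67 -0.94]
jack mark_of 0.8 [ 540.7 -223.2    3.6]
jack mark_of 0.27 [ 512.1 -163.3   39.6]
saddle_top mark_of 0.59 [ 512.8 -162.3   41.7]
[[280.26103297 134.93113266]
 [280.08744593 103.62765843]]
```

View pics/w6.png

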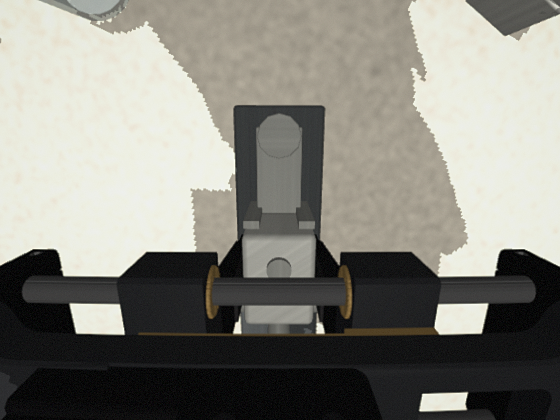

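```bash
python3 - <<'E'
from h import *
u=np.array([np.cos(np.radians(80.9)),np.sin(np.radians(80.9))]);P=np.array([511.5,-13])
plan2(goal([*(P-135*u),46],-9.1,0,off=0),n=9)
E
```

```text
from [ 542.4 -223.5   34.9] to [ 490.1 -146.3   46. ] dist 93.8
[-1.02, -0.12, -0.16] [0.0, 3.8, -0.0]
[-1.01, -0.12, -0.23] [0.0, 3.8, -0.0]
[-0.99, -0.12, -0.29] [0.0, 3.8, -0.0]
[-0.97, -0.12, -0.36] [0.0, 3.8, -0.0]
[-0.94, -0.12, -0.42] [0.0, 3.8, -0.0]
[-0.91, -0.12, -0.49] [0.0, 3.8, -0.0]
[-0.88, -0.12, -0.54] [0.0, 3.8, -0.0]
[-0.84, -0.12, -0.6] [0.0, 3.8, -0.0]
[-0.8, -0.12, -0.66] [0.0, 3.8, -0.0]
```

>>> apply_moves(
  increments=[
    [[0,-1.0,0],[0,0,0],2.5],
    [[-1.0,0,-0.2],[0,3.8,0],2.5],
    [[-1.0,0,-0.25],[0,3.8,0],2.5],
    [[-1.0,0,-0.3],[0,3.8,0],2.5],
    [[-1.0,0,-0.35],[0,3.8,0],2.5],
  ],
)

```text
t: 12.18
eef_pos: [519.1, -189.3, 48.0]
tcp_rot: [-1.569, -0.001, -1.405]
ft_force: [0.3, -0.0, -8.1]
opening: 0.38
```

>>> apply_moves(
  increments=[
    [[-0.95,0,-0.4],[0,3.8,0],2.5],
    [[-0.9,0,-0.5],[0,3.8,0],2.5],
    [[-0.9,0,-0.55],[0,3.8,0],2.5],
    [[-0.85,0,-0.6],[0,3.8,0],2.5],
    [[-0.8,0,-0.65],[0,3.8,0],2.5],
  ],
)

```text
t: 12.8
eef_pos: [491.2, -145.1, 51.7]
tcp_rot: [-1.564, -0.002, -1.748]
ft_force: [-0.3, 0.7, -7.5]
opening: 0.376
```

```bash
python3 - <<'E'
from h import *
st()
c=shot('wrist');save(c,'w7.png')
for t in ['saddle_top','lift_pad','cap_top']: find(c,t)
print(px(c,[[511.5,-13,61],[601,-23,107]]))
u=np.array([np.cos(np.radians(80.9)),np.sin(np.radians(80.9))]);P=np.array([511.5,-13])
plan2(goal([*(P-120*u),35],-9.1,0,off=0),n=3)
E
```

```text
t 12.8 p [ 491.2 -145.1   51.7] jaw -10.13 down [ 0.006 -0.003 -1.   ] F [-0.3  0.7 -7.5] op 0.376 q [-0.42  0.57  1.99 -0.    0.57 -0.24]
saddle_top mark_of 0.8 [500.5 -77.5  55.9]
lift_pad mark_of 0.6 [511.9 -13.3  38.7]
[[274.11135199  -3.45406832]
 [537.9626087  -70.16487117]]
from [ 491.6 -145.5   51.4] to [ 492.5 -131.5   35. ] dist 21.6
[-0.47, 0.55, -0.05] [-0.1, -0.3, 0.0]
[-0.47, 0.55, -0.05] [-0.1, -0.3, 0.0]
[-0.47, 0.55, -0.05] [-0.1, -0.3, 0.0]
```

View pics/w7.png

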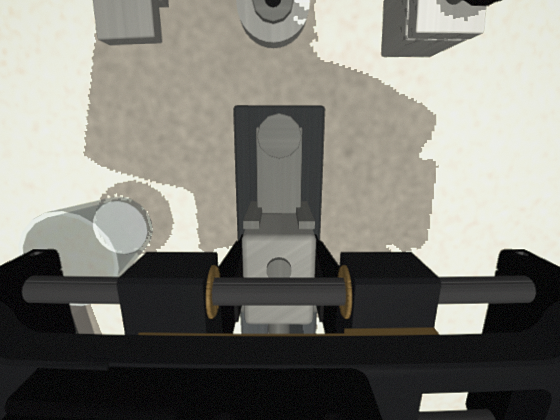

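>>> apply_moves(
  increments=[
    [[-0.5,0.6,0],[0,0,0],2.5],
    [[-0.5,0.6,0],[-0.3,0.5,0],2.5],
    [[-0.5,0.5,0],[0,0.5,0],2.5],
    [[-0.5,0,0],[0,0,0],2.5],
    [[-0.5,0,0],[0,0,0],2.5],
  ],
)

```text
t: 13.62
eef_pos: [497.2, -120.3, 32.9]
tcp_rot: [-1.569, -0.002, -1.761]
ft_force: [-0.1, -0.3, -7.7]
opening: 0.373
```

```bash
python3 - <<'E'
from h import *
st()
c=shot('wrist');save(c,'w8.png')
for t in ['saddle_top','lift_pad','cap_top']: find(c,t)
print(px(c,[[511.5,-13,61],[601,-23,107]]))
u=np.array([np.cos(np.radians(80.9)),np.sin(np.radians(80.9))]);P=np.array([511.5,-13])
plan2(goal([*(P-70*u),33],-9.1,0,off=0),n=5)
im=c['img']
g=cv2.cvtColor(im,cv2.COLOR_RGB2GRAY)
print(cv2.HoughCircles(cv2.GaussianBlur(g[0:180,200:360],(3,3),0),cv2.HOUGH_GRADIENT,1,15,param1=80,param2=18,minRadius=8,maxRadius=30))
E
```

```text
t 13.62 p [ 497.2 -120.3   32.9] jaw -10.88 down [ 0.001 -0.002 -1.   ] F [-0.1 -0.3 -7.7] op 0.373 q [-0.37  0.6   2.   -0.    0.54 -0.17]
saddle_top mark_of 0.68 [512.7 -51.3  39.3]
lift_pad mark_of 0.84 [509.1 -13.   42.9]
[[266.7932549   43.67470183]
 [568.30698056 -17.53623034]]
from [ 497.2 -120.6   33.2] to [500.4 -82.1  33. ] dist 38.6
[-0.77, 0.0, -0.08] [-0.0, -0.4, 0.0]
[-0.77, 0.0, -0.08] [-0.0, -0.4, 0.0]
[-0.77, 0.0, -0.07] [-0.0, -0.4, 0.0]
[-0.77, 0.0, -0.07] [-0.0, -0.4, 0.0]
[-0.77, 0.0, -0.06] [-0.0, -0.4, 0.0]
[[[69.5 63.5 29.4]
  [68.5 46.5 26.3]]]
```

```bash
python3 - <<'E'
import cv2
im=cv2.imread('pics/w8.png')[0:165,180:360]
cv2.imwrite('pics/w8c.png',cv2.resize(im,None,fx=4,fy=4,interpolation=cv2.INTER_CUBIC))
E
```

```text
(no output)
```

View pics/w8c.png

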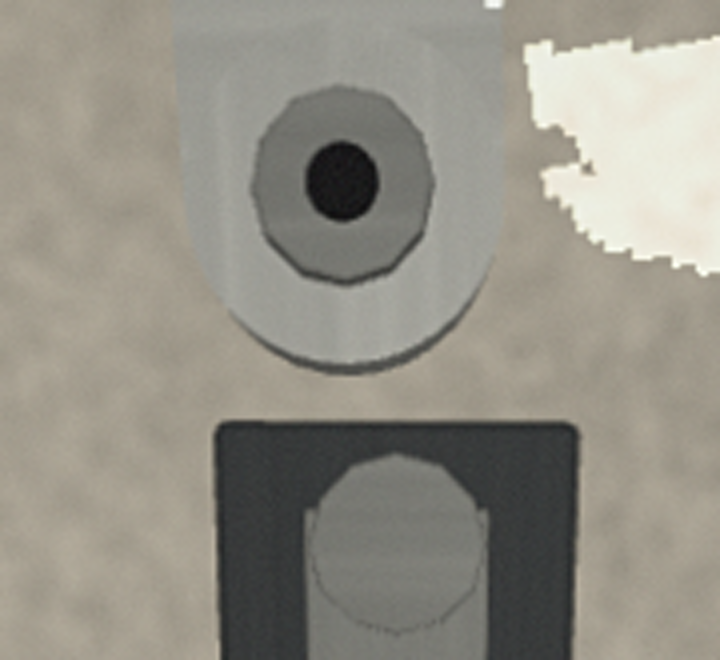

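```bash
python3 - <<'E'
from h import *
c=shot('wrist')
b=onz(c,[[265.75,45.3]],61)[0];s=onz(c,[[279.5,135.75]],37.5)[0]
W=tool();o=W[:3,3];h=np.array([-W[1,2],W[0,2]]);print(b,s,'saddle in tool fwd/lat',(s-o)[:2]@h,(s-o)[:2]@W[:2,2])
R=lambda a:np.array([np.cos(np.radians(a)),np.sin(np.radians(a))])
plan2(goal([*(b[:2]-69.5*R(80.9)),33],-9.1,0,off=0),n=5)
E
```

```text
[510.91008757 -13.82127841  61.        ] [509.62825784 -52.87063693  37.5       ] saddle in tool fwd/lat 68.96660927927704 -0.628451325725036
from [ 497.2 -120.7   33.2] to [499.9 -82.4  33. ] dist 38.4
[-0.76, 0.0, -0.09] [-0.0, -0.4, 0.0]
[-0.76, 0.0, -0.09] [-0.0, -0.4, 0.0]
[-0.76, 0.0, -0.08] [-0.0, -0.4, 0.0]
[-0.76, 0.0, -0.08] [-0.0, -0.4, 0.0]
[-0.76, 0.0, -0.07] [-0.0, -0.4, 0.0]
```

>>> apply_moves(
  increments=[
    [[-0.75,0,-0.05],[0,-0.5,0],2.5],
    [[-0.75,0,-0.05],[0,-0.5,0],2.5],
    [[-0.75,0,-0.05],[0,-0.4,0],2.5],
    [[-0.75,0,-0.05],[0,-0.3,0],2.5],
    [[-0.4,0,0],[0,0,0],2.5],
  ],
)

```text
t: 14.5
eef_pos: [501.4, -84.7, 33.3]
tcp_rot: [-1.568, -0.002, -1.729]
ft_force: [-0.1, -0.1, -8.8]
opening: 0.378
```

```bash
python3 - <<'E'
from h import *
st()
c=shot('wrist');save(c,'w9.png')
R=lambda a:np.array([np.cos(np.radians(a)),np.sin(np.radians(a))])
print(px(c,[[511,-13.7,61]]))
plan2(goal([*(np.array([511,-13.7])-69.4*R(80.9)+0.5*R(-9.1)),29],-9.1,0,off=0),n=1)
E
```

```text
t 14.5 p [501.4 -84.7  33.3] jaw -9.08 down [ 0.002 -0.003 -1.   ] F [-0.1 -0.1 -8.8] op 0.378 q [-0.3   0.6   2.01 -0.    0.53 -0.13]
[[277.31405078 130.44964306]]
from [501.4 -84.4  33.3] to [500.5 -82.3  29. ] dist 4.9
[-0.2, 0.43, -0.12] [-0.1, 0.0, 0.1]
```

>>> apply_moves(
  increments=[
    [[-0.2,0,-0.1],[0,0,0],2.5],
    [[0,0.2,0],[0,0,0],2.5],
    [[0,0.15,0],[0,0,0],2.5],
    [[0,0.1,0],[0,0,0],2.5],
    [[0,0,0],[0,0,0],2.5],
  ],
)

```text
t: 15.18
eef_pos: [500.9, -82.5, 30.3]
tcp_rot: [-1.567, -0.002, -1.73]
ft_force: [-0.0, 0.6, -8.5]
opening: 0.378
```

```bash
python3 - <<'E'
from h import *
st()
c=shot('wrist');save(c,'w10.png')
g=cv2.cvtColor(c['img'],cv2.COLOR_RGB2GRAY)[90:170,230:330]
n,l,s,ce=cv2.connectedComponentsWithStats((g<45).astype(np.uint8))
for i in range(1,n):
    if s[i,4]>20: print(s[i],ce[i]+[230,90], onz(c,[ce[i]+[230,90]],61))
W=tool();h=np.array([-W[1,2],W[0,2]]);print('saddle est',W[:2,3]+69.4*h-.5*W[:2,2],'pred px boss',px(c,[[511,-13.7,61]]))
E
```

```text
t 15.18 p [500.9 -82.5  30.3] jaw -9.1 down [ 0.003 -0.003 -1.   ] F [-0.   0.6 -8.5] op 0.378 q [-0.29  0.6   2.01 -0.    0.52 -0.13]
[ 40  37  17  17 221] [278.26244344 134.63800905] [[510.67192739 -13.32423833  61.        ]]
saddle est [511.44122523 -13.88010115] pred px boss [[279.11445081 135.36586771]]
```

>>> apply_moves(
  increments=[
    [[0,0.15,-0.05],[0,0,0],2.5],
    [[0,0.15,0],[0,0,0],2.5],
    [[0,0.1,0],[0,0,0],2.5],
    [[0,0.1,0],[0,0,0],2.5],
    [[0,0,0],[0,0,0],2.5],
  ],
)

```text
t: 15.85
eef_pos: [501.1, -82.6, 30.1]
tcp_rot: [-1.564, -0.003, -1.73]
ft_force: [0.1, 0.4, -6.4]
opening: 0.374
```

>>> apply_moves(
  increments=[
    [[0,0.25,0],[0,0,0],2.5],
    [[0,0.25,0],[0,0,0],2.5],
    [[0,0,0],[0,0,0],2.5],
    [[0,0,0],[0,0,0],2.5],
    [[0,0,0],[0,0,0],2.5],
  ],
)

```text
t: 16.48
eef_pos: [501.5, -82.9, 29.1]
tcp_rot: [-1.561, -0.003, -1.73]
ft_force: [-1.5, 2.3, 4.2]
opening: 0.378
```

```bash
python3 - <<'E'
from h import *
st()
E
```

```text
t 16.48 p [501.5 -82.9  29.1] jaw -9.12 down [ 0.009 -0.005 -1.   ] F [-1.5  2.3  4.2] op 0.378 q [-0.29  0.61  2.01 -0.    0.51 -0.13]
```

>>> apply_moves(
  increments=[
    [[0,0,0],[0,0,0],7.5],
    [[0,0,0],[0,0,0],7.5],
    [[0,0,0],[0,0,0],7.5],
    [[0,0,0],[0,0,0],7.5],
    [[0,-2,0],[0,0,0],7.5],
  ],
)

```text
t: 17.1
eef_pos: [501.6, -83.1, 48.3]
tcp_rot: [-1.562, -0.003, -1.73]
ft_force: [-0.5, -0.1, 0.5]
opening: 0.779
```

>>> apply_moves(
  increments=[
    [[0,-4,0],[0,0,0],7.5],
    [[0,-5,0],[0,0,0],7.5],
    [[0,-5,0],[0,0,0],7.5],
    [[0,0,0],[0,0,0],7.5],
    [[0,0,0],[0,0,0],7.5],
  ],
)

```text
t: 17.73
eef_pos: [500.2, -82.5, 192.9]
tcp_rot: [-1.561, -0.003, -1.73]
ft_force: [-0.5, -0.1, -0.5]
opening: 0.788
```

```bash
python3 - <<'E'
from h import *
st()
c=shot('wrist');save(c,'w11.png')
for t in ['jack','saddle_top','paddle_top','lift_pad','cap_top']: find(c,t)
print(px(c,[[511,-13.7,61],[500.5,-82.5,66]]))
c=shot('top');save(c,'top2.png')
for t in ['jack','paddle_top','lift_pad']: find(c,t)
c=shot('side');save(c,'side2.png')
for t in ['jack','paddle_top','lift_pad']: find(c,t)
E
```

```text
t 17.73 p [500.2 -82.5 192.9] jaw -9.13 down [ 0.009 -0.005 -1.   ] F [-0.5 -0.1 -0.5] op 0.788 q [-0.29  0.35  1.88 -0.    0.91 -0.13]
lift_pad mark_of 0.69 [512.9 -12.8  41.4]
lift_pad mark_of 0.26 [498.4 -83.2  -0.6]
cap_top mark_of 0.95 [601.3 -24.2 108.3]
[[278.00882973 132.41120019]
 [278.58066666 203.04178346]]
paddle_top mark_of 0.58 [ 482.4 -215.2  115.9]
lift_pad mark_of 0.64 [ 762.  -205.2   -4.5]
jack mark_of 0.93 [500.8 -83.8  -3.9]
jack mark_of 0.26 [508.5 -11.4  43.2]
paddle_top mark_of 0.43 [ 480.  -211.1  117.2]
lift_pad mark_of 0.72 [510.  -13.4  43.4]
```

```bash
python3 - <<'E'
from h import *
plan2(goal([480,-213,150],-9.1,0,off=0),n=4)
E
```

```text
from [500.6 -82.6 193.3] to [ 480. -213.  150.] dist 138.9
[3.3, 1.09, -0.0] [-0.1, -0.0, 0.0]
[3.3, 1.09, 0.0] [-0.1, -0.0, 0.0]
[3.3, 1.09, 0.0] [-0.1, -0.0, 0.0]
[3.3, 1.09, 0.01] [-0.1, -0.0, 0.0]
```

>>> apply_moves(
  increments=[
    [[3.3,0,0],[-0.2,0,0],0],
    [[3.3,1.0,0],[-0.2,0,0],0],
    [[3.3,1.0,0],[-0.1,0,0],0],
    [[3.3,1.0,0],[0,0,0],0],
    [[0,0,0],[0,0,0],0],
  ],
)

```text
t: 19.05
eef_pos: [479.7, -216.5, 163.3]
tcp_rot: [-1.568, -0.004, -1.729]
ft_force: [-0.1, 0.5, 0.4]
opening: 0.32
```

```bash
python3 - <<'E'
from h import *
st()
plan2(goal([480,-213,119],-9.1,0,off=0),n=1)
E
```

```text
t 19.05 p [ 479.7 -216.5  163.3] jaw -9.04 down [ 0.002 -0.004 -1.   ] F [-0.1  0.5  0.4] op 0.32 q [-0.55  0.41  1.86 -0.    0.86 -0.39]
from [ 479.7 -216.5  163.3] to [ 480. -213.  119.] dist 44.5
[-0.37, 4.43, -0.03] [-0.1, 0.1, 0.2]
```

>>> apply_moves(
  increments=[
    [[-0.35,0,0],[0,0,0],0],
    [[0,2,0],[0,0,0],0],
    [[0,2.0,0],[0,0,0],0],
    [[0,0,0],[0,0,0],0],
    [[0,0,0],[0,0,0],0],
  ],
)

```text
t: 19.68
eef_pos: [481.9, -209.0, 124.9]
tcp_rot: [-1.566, -0.004, -1.725]
ft_force: [0.8, 0.1, -0.7]
opening: 0.006
```

>>> apply_moves(
  increments=[
    [[0,0.6,0],[0,0,0],0],
    [[0.3,0.8,0],[0,0,0],0],
    [[0.25,0.8,0],[0,0,0],0],
    [[0.25,0.8,0],[0,0,0],0],
    [[0.2,0.8,0],[0,0,0],0],
  ],
)

```text
t: 20.3
eef_pos: [481.4, -220.4, 87.0]
tcp_rot: [-1.562, -0.006, -1.725]
ft_force: [-2.2, -1.9, 8.7]
opening: 0.002
```

```bash
python3 - <<'E'
from h import *
st()
c=shot('side')
for t in ['saddle_top','paddle_top','lift_pad','jack']: find(c,t,m=1)
E
```

```text
t 20.3 p [ 481.4 -220.4   87. ] jaw -8.81 down [ 0.008 -0.008 -1.   ] F [-2.2 -1.9  8.7] op 0.002 q [-0.55  0.53  1.93 -0.    0.68 -0.4 ]
saddle_top mark_of 0.42 [ 295.7 -221.9    0.5]
paddle_top mark_of 0.68 [ 479.8 -223.6   87.4]
lift_pad mark_of 0.94 [510.3 -12.1  44.3]
jack mark_of 0.9 [501.5 -84.1  -1.1]
```

>>> apply_moves(
  increments=[
    [[0.25,0.8,-0.05],[0,0,0],0],
    [[0.25,0.8,-0.05],[0,0,0],0],
    [[0.2,0.8,-0.05],[0,0,0],0],
    [[0.2,0.8,0],[0,0,0],0],
    [[0,0.4,0],[0,0,0],0],
  ],
)

```text
t: 21.18
eef_pos: [479.9, -228.0, 52.3]
tcp_rot: [-1.559, -0.003, -1.727]
ft_force: [-11.5, 6.6, 63.2]
opening: 0.003
```

```bash
python3 - <<'E'
from h import *
st()
c=shot('side')
for t in ['paddle_top','lift_pad','jack']: find(c,t,m=1)
E
```

```text
t 21.18 p [ 479.9 -228.    52.3] jaw -8.96 down [ 0.011 -0.005 -1.   ] F [-11.5   6.6  63.2] op 0.003 q [-0.57  0.58  1.95  0.    0.6  -0.41]
paddle_top mark_of 0.73 [ 479.  -230.8   52.3]
jack mark_of 0.74 [500.8 -86.1  -1.9]
```

>>> apply_moves(
  increments=[
    [[0,-0.8,0],[0,0,0],0],
    [[-0.3,-1.2,0],[0,0,0],0],
    [[-0.3,-1.5,0],[0,0,0],0],
    [[-0.4,-1.5,0],[0,0,0],0],
    [[-0.4,-1.5,0],[0,0,0],0],
  ],
)

```text
t: 22.0
eef_pos: [481.2, -213.5, 120.0]
tcp_rot: [-1.558, -0.003, -1.729]
ft_force: [0.1, 0.8, 0.4]
opening: 0.008
```

>>> apply_moves(
  increments=[
    [[-0.4,-1.5,0],[0,0,0],0],
    [[0,-2,0],[0,0,0],0],
    [[0,-1,0],[0,0,0],0],
    [[0,0,0],[0,0,0],0],
    [[0,0,0],[0,0,0],0],
  ],
)

```text
t: 22.62
eef_pos: [481.0, -208.9, 167.2]
tcp_rot: [-1.558, -0.003, -1.729]
ft_force: [-0.2, -0.7, -1.0]
opening: 0.006
```

```bash
python3 - <<'E'
from h import *
st()
for n in ['side','top']:
    c=shot(n);save(c,n+'3.png')
    for t in ['paddle_top','lift_pad','jack','cap_top']: find(c,t,m=1)
a=cv2.imread('pics/side2.png');b=cv2.imread('pics/side3.png')
r=lambda i:cv2.resize(i[170:270,200:400],None,fx=4,fy=3)
cv2.imwrite('pics/cmp.png',cv2.resize(np.vstack([a[170:270,200:400],b[170:270,200:400]]),None,fx=3,fy=3,interpolation=cv2.INTER_CUBIC))
E
```

```text
t 22.62 p [ 481.  -208.9  167.2] jaw -9.04 down [ 0.012 -0.005 -1.   ] F [-0.2 -0.7 -1. ] op 0.006 q [-0.54  0.4   1.87  0.    0.86 -0.38]
paddle_top mark_of 0.59 [ 482.4 -211.8  118.8]
lift_pad mark_of 0.59 [509.8 -13.5  43.4]
jack mark_of 0.88 [501.5 -85.   -0.9]
cap_top mark_of 0.49 [601.5 -20.6 105.5]
paddle_top mark_of 0.6 [607.3 -27.7 106.7]
lift_pad mark_of 0.98 [514.8 -18.9  41.1]
jack mark_of 0.76 [503.6 -88.9   1.7]
cap_top mark_of 0.56 [602.6 -30.8 105.7]
```

View pics/cmp.png

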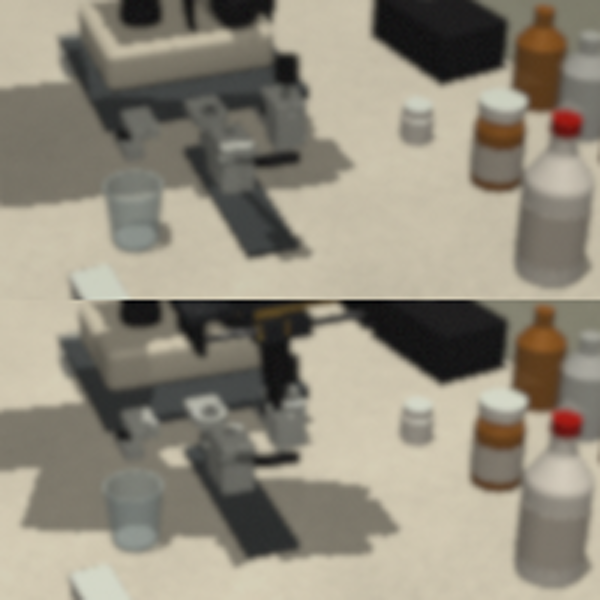

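>>> apply_moves(
  increments=[
    [[0.15,2,-0.1],[-0.5,0,0],0],
    [[0,2,0],[0,0,0],0],
    [[0.2,0.8,0],[0,0,0],0],
    [[0.25,0.8,0],[0,0,0],0],
    [[0.25,0.8,0],[0,0,0],0],
  ],
)

```text
t: 23.75
eef_pos: [480.2, -218.6, 103.3]
tcp_rot: [-1.563, -0.005, -1.728]
ft_force: [-1.1, -0.4, 2.2]
opening: 0.007
```

>>> apply_moves(
  increments=[
    [[0.25,0.8,0],[0,0,0],0],
    [[0.25,0.8,0],[0,0,0],0],
    [[0.25,0.8,0],[0,0,0],0],
    [[0.2,0.8,0],[0,0,0],0],
    [[0,0,0],[0,0,0],0],
  ],
)

```text
t: 24.38
eef_pos: [478.9, -227.8, 70.5]
tcp_rot: [-1.563, -0.003, -1.73]
ft_force: [-0.4, 1.7, 7.3]
opening: 0.002
```

>>> apply_moves(
  increments=[
    [[0.15,0.7,0],[0,0,0],0],
    [[0.1,0.5,0],[0,0,0],0],
    [[0,0.3,0],[0,0,0],0],
    [[0,0,0],[0,0,0],0],
    [[0,0,0],[0,0,0],0],
  ],
)

```text
t: 25.0
eef_pos: [478.6, -229.5, 56.5]
tcp_rot: [-1.562, -0.002, -1.73]
ft_force: [-2.3, 2.4, 8.1]
opening: 0.006
```

>>> apply_moves(
  increments=[
    [[0,0.25,0],[0,0,0],0],
    [[0,0.25,0],[0,0,0],0],
    [[0,0,0],[0,0,0],0],
    [[0,0,0],[0,0,0],0],
    [[0,0,0],[0,0,0],0],
  ],
)

```text
t: 25.62
eef_pos: [478.6, -229.4, 56.8]
tcp_rot: [-1.559, -0.003, -1.73]
ft_force: [-0.5, 1.9, 8.1]
opening: 0.005
```

>>> apply_moves(
  increments=[
    [[0,0.3,0],[0,0,0],0],
    [[0,0.3,0],[0,0,0],0],
    [[0,0.3,0],[0,0,0],0],
    [[0,0.3,0],[0,0,0],0],
    [[0,0.3,0],[0,0,0],0],
  ],
)

```text
t: 26.25
eef_pos: [478.8, -229.7, 53.2]
tcp_rot: [-1.552, -0.005, -1.73]
ft_force: [-12.7, 6.8, 50.7]
opening: 0.005
```

```bash
python3 - <<'E'
from h import *
st()
c=shot('side');save(c,'side4.png')
for t in ['paddle_top','lift_pad','jack','cap_top']: find(c,t,m=1)
c=shot('wrist');save(c,'w12.png');find(c,'lift_pad');st()
E
```

```text
t 26.25 p [ 478.8 -229.7   53.2] jaw -9.13 down [ 0.017 -0.008 -1.   ] F [-12.7   6.8  50.7] op 0.005 q [-0.57  0.58  1.95  0.01  0.59 -0.42]
paddle_top mark_of 0.64 [ 482.6 -230.6   56.4]
lift_pad mark_of 0.77 [510.6 -10.5  53.1]
jack mark_of 0.71 [504.4 -84.7  -4. ]
lift_pad mark_of 0.43 [ 367.8 -121.6   -4. ]
t 26.6 p [ 478.8 -229.7   53.2] jaw -9.12 down [ 0.018 -0.008 -1.   ] F [-12.    6.7  49.1] op 0.005 q [-0.57  0.58  1.95  0.01  0.59 -0.42]
```

>>> apply_moves(
  increments=[
    [[0,0.1,0],[0,0,0],0],
    [[0,0.1,0],[0,0,0],0],
    [[0,0.1,0],[0,0,0],0],
    [[0,0.1,0],[0,0,0],0],
    [[0,0.1,0],[0,0,0],0],
  ],
)

```text
t: 27.22
eef_pos: [478.6, -229.5, 55.6]
tcp_rot: [-1.548, -0.007, -1.73]
ft_force: [-3.5, 3.1, 17.7]
opening: 0.005
```

```bash
python3 - <<'E'
from h import *
st()
c=shot('side');find(c,'lift_pad',m=1);find(c,'paddle_top',m=1);find(c,'cap_top',m=1);st()
E
```

```text
t 27.23 p [ 478.6 -229.5   55.6] jaw -9.13 down [ 0.022 -0.01  -1.   ] F [-3.5  3.1 17.7] op 0.005 q [-0.57  0.58  1.95  0.01  0.59 -0.42]
lift_pad mark_of 0.66 [512.9 -13.5  55.6]
paddle_top mark_of 0.62 [ 479.5 -228.2   58.1]
t 27.43 p [ 478.7 -229.5   55.6] jaw -9.13 down [ 0.022 -0.01  -1.   ] F [-4.6  2.7 18. ] op 0.006 q [-0.57  0.58  1.95  0.01  0.59 -0.42]
```

```bash
python3 - <<'E'
from h import *
env.job_done();st()
E
```

```text
the job is handed in; nothing more can be done
the job is handed in; nothing more can be done
```

The job is handed in, at about 27 s of the 64 s allowed; no verdict was reported.

- **Lock cap:** I pulled it up about 20 mm until the force rose to 12 N, which I took as its stop. After release the cameras put its top at z 105 to 108 mm; fully up is 107 mm.
- **Jack:** I set it flat on the bench with the saddle about 1 mm from the pad centre. It was in about the same place after the first stroke, as far as the blurred side view can show (within about 2 mm).
- **Pumping:** I pressed one full stroke, raised the tool clear so the paddle came back up (seen at z about 119 mm), then pressed fully down again. At hand-in the finger was holding it down with a steady 18 N at z 55.6 mm.
- **Lift:** With the handle down, the last side views put the lift pad at z 53 to 56 mm. It was 42 mm at rest, so the rise is about 11 to 13 mm.

**Checks that failed or disagreed:**
- The closed fingertips pressed the paddle harder than needed at the stop, 63 N on the first stroke and briefly 50 N on the second. Both are under the 120 N wrist limit. They would break the 40 N limit if fingertips count as the arm or gripper body.
- The cap was not found in the last side pictures, so its height was last confirmed before the second press.
- I did not measure the other items on the bench again at the end. Those in view after the first stroke looked unmoved.

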